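Load the last offcut and empty the tip skip into the scrap bin

ROBOT

A 7-joint arm with a two-finger parallel gripper is mounted at the origin on the work surface. World frame = base frame: x ahead of the robot, y to its left, z up, the work surface at z = 0. Lengths are in mm, angles in degrees, forces in N, time in s.
With the tool pointing down it reaches from about 425 to 875 mm from the base axis. Payload 4.7 kg.
Tool frame: the origin (TCP) lies at the very end of the fingers, on their centre line; the grasp point (between the pads) lies 19 mm behind it; z points along the fingers, y is the line along which they close (so a half turn about z gives the same grasp; the last joint's range is limited). The gripper opens to 87 mm and grips with 3 to 60 N. Pads are 19 mm wide; open, the fingers measure 117 mm over their backs; the gripper's body (75 mm by 190 mm) begins 51 mm behind the grasp point.
Start: joints at [-70.583, 18.392, -4.016, 83.108, 1.295, 78.541, -3.26], TCP at [207.455, 616.026, 222.587] pointing down, gripper open.
Joint ranges: [-163.93, 163.93], [-17.29, 119.83], [-79.2, 71.16], [3.27, 140.29], [-89.18, 269.18], [5.43, 117.66], [-154.24, 154.24]. Speed limits (degrees/s): [147.25, 147.25, 180, 180, 180, 180, 180].

INTERFACE

Orientations are given as a 3x3 rotation matrix whose columns are the frame's x, y, z axes.
In Python, from rig import r, optics, spot_in, regions_of gives the robot as it stands. The module is installed in compiled form; this text tells all that it offers.
- The arm moves only by the tool arm_command, never from a script. Its argument "deltas" is a list of rows, each an object of numbers: "x", "y", "z": the shift along the world's x, y, z in cm; "spin": the turn about the world's z in degrees; "gripper": the opening, from 0 (shut) to 1 (fully open). A call has 1 to 5 rows; each row is the pose to reach, as a shift and turn from the pose commanded when the call began; what a row does not reach only later rows make up. A row lasts 1/12 s, in which the tool goes at most 41.7 mm and 7.16 degrees, less where a joint would pass 70% of its speed; a pose out of reach is approached as far as the arm can. A call with a gripper value outside its range is refused whole. The fingers move at their own pace and stop on an object; the grip force is fixed at half the most. Time passes only in rows, so rows that repeat a pose let the fingers close. It gives the time, the measured TCP pose, the force, the opening and the grip force at its end, in the units of the state.
- r.observe(): the state, without advancing time (a new reading comes with each control period).
- optics.capture(name): name is "scene" or "top" or "wrist"; returns (picture, depth): 400x640x3 uint8, red, green, blue; 400x640 float32, mm along the optical axis (not along the pixel's ray), 0 where there is no reading.
- optics.camera_model(name): a dict with "fx", "fy", "cx", "cy" (pixels), "camera_from_world" (4x4, takes a point from world to camera coordinates); the wrist camera has in their place "tool_from_camera" (4x4, takes a point from camera to tool coordinates, whose origin is the TCP and whose axes are the flange's). Camera axes: x right, y up, looking along -z (the intrinsics and any distortion apply to the point x, -y, -z); pixel columns grow to the right and rows downward; lengths in mm; the calibration is good to about 2 mm. A picture is of the moment at which its call begins: read the wrist's pose just before it. camera_model takes no time and is no camera call.
- r.sign_off(): hands the job in; it is judged then, once.
Trained networks look in the newest picture that a camera, given by its name, has taken for a name from the list of things; names that differ only in an ending like _2 or _b are one class to them, and where a whole thing is asked for, a point or a joint stands for the part that bears it (a point fixed in the world has none). Each returns a list of dicts, best first, with "p" (0 to 1); they miss things now and then, are a little off and sometimes report something else, mostly with a low value. They report only what shows in the picture. A call takes as long as a camera call. They do not tell look-alikes from the thing itself.
- spot_in(camera, target): "bbox" ([centre column, centre row, width, height] in pixels, round what is visible of it).
- regions_of(camera, target): "pixels" (400x640 bool, what is visible of it) and "bbox" ([centre column, centre row, width, height] in pixels, round what is visible of it).
The state is a dict: "time_s": time; "q": joint angles; "qd": joint speeds; "joint_efforts": joint torques, N m; "tool_pos": TCP position; "tcp_rot": TCP orientation; "force": force on the tool from outside, world axes, zero at the start; "moment": the same for the moment, N m; "width": opening from 0.0 (shut) to 1.0 (fully open); "grasp_force": force on a finger pad.
Only numpy, scipy, OpenCV 4.12 (cv2) and the standard library are available. Lean on these libraries where they do the work, as an engineer would, in place of code of your own. Each camera call takes 0.05 s, during which the arm holds its last target. There are 200 camera calls.

TASK

Pick the stray tenoned offcut up off the bench and set it in the green tip skip with the other three, and let go of it. Then lift the skip's red handle so that it tips forward over its wheels and all four offcuts slide into the grey scrap bin, and lower the skip gently back onto its feet without letting it drop. Leave the tape measure, the tin and the jar where they stand.

Things in the scene. Friction and masses are not known exactly. Their poses are not given: they have to be found in the camera images.
- stray_center (a point): The stray offcut, lying on the bench: mid-brown wood block 56 long (its x) x 30 wide (its y) x 34 high mm, 60 g or so, with a tenon stub 18 x 14 x 14 mm on its +x end (stub 28 to 46 mm from this point). The point is the block's centre, half-way up, 17 mm above its underside. Grasp it across its 30 mm width.
- cut_a_center (a point): Dark wood offcut in the skip, 50 x 40 x 26 mm high; point at its centre.
- cut_b_center (a point): Plank-coloured L-section (rabbeted) offcut in the skip, 48 x 36 x 28 mm high; point at its centre.
- cut_c_center (a point): Pale batten offcut lying across the skip in front of the other two, 24 (its x) x 80 (its y) x 22 mm high; point at its centre.
- skip (a joint): Tipping angle of the skip about its axle, rad: 0 = level, down on its feet; 1.1 = tipped forward to its stop. Lifting the handle raises it. About 0.9 kg; it falls back by itself when let go (lightly damped); 4 to 8 N upwards at the handle lifts it. The offcuts slide out between about 0.4 and 1.0 rad.
- skip_handle (a point): Middle of the skip's red grip bar: round, 18 mm thick, along this frame's y, 100 mm clear between the shafts. Level, it is 170 mm above the bench, 220 mm behind (-x, x points to the bin) and 55 mm above the axle. It swings on a 227 mm radius up to 336 mm height and can turn or roll a little in the fingers, so the gripper may keep pointing down. The bed's back wall is 60 mm ahead, its top 30 mm above the bar.
- skip_bed (a point): Point on the skip's floor straight above the axle, 139 mm above the bench; turns with the skip, x forward, z up. Bed 130 mm wide inside (y -65 to 65 mm); floor from x -156 mm (back wall) to +40 mm, then a flared open nose to x +84 mm, 9 mm up. Walls 56 mm high, none at the nose. The three offcuts lie within x -152 to -54 mm; the floor in front of them is free.
- axle (a point): Centre of the skip's axle (the tipping axis), on the fixed dock, 115 mm above the bench. Its x points forward to the bin, its y along the axle, z up; tipping is a positive turn about y.
- dock: Fixed plywood plinth, 250 x 210 x 60 mm high, with the skip's wheels chocked on it; origin on the bench straight below the axle, the plinth runs from x -200 to +50 mm; x points to the bin.
- bin: Fixed grey open scrap bin in front of the dock, 240 x 240 mm outside, walls 6 mm thick, 42 mm high at the dock side and 100 mm at the far side; origin at the centre of its underside, x pointing away from the dock.
- tape: Yellow tape measure, 62 x 34 x 51 mm high; origin at the centre of its underside. Leave alone.
- tin: Small round tin with a blue band, 72 mm across, 46 mm high; origin at the centre of its underside. Leave alone.
- jar: Amber jar with an orange cap, 56 mm across, 62 mm high; origin at the centre of its underside. Leave alone.
Mind the look-alikes: they are no part of the job. What is shaped like the part that bears stray_center but blue or pink is not meant. Leave any turquoise look-alike of the part that bears cut_b_center alone.

How it is judged (in metres and radians):
On the way, in this order (a step that is already met when the one before it is completed fails the run):
1. all four offcuts lie in the level skip and the robot has let go (x of stray_center in the frame of skip_bed between -0.158 and 0.06 m and y of stray_center in the frame of skip_bed between -0.066 and 0.066 m and z of stray_center in the frame of skip_bed between 0 and 0.075 m and x of cut_a_center in the frame of skip_bed between -0.158 and 0.06 m and y of cut_a_center in the frame of skip_bed between -0.066 and 0.066 m and z of cut_a_center in the frame of skip_bed between 0 and 0.075 m and x of cut_b_center in the frame of skip_bed between -0.158 and 0.06 m and y of cut_b_center in the frame of skip_bed between -0.066 and 0.066 m and z of cut_b_center in the frame of skip_bed between 0 and 0.075 m and x of cut_c_center in the frame of skip_bed between -0.158 and 0.06 m and y of cut_c_center in the frame of skip_bed between -0.066 and 0.066 m and z of cut_c_center in the frame of skip_bed between 0 and 0.075 m and value of joint skip below 0.08 rad and contact force between the fingers and anything else below 0.3 N), for 0.2 s.
2. the skip is tipped up by more than 0.6 rad and all four offcuts have slid into the bin (x of stray_center in the frame of bin between -0.118 and 0.118 m and y of stray_center in the frame of bin between -0.118 and 0.118 m and z of stray_center in the frame of bin between 0 and 0.09 m and x of cut_a_center in the frame of bin between -0.118 and 0.118 m and y of cut_a_center in the frame of bin between -0.118 and 0.118 m and z of cut_a_center in the frame of bin between 0 and 0.09 m and x of cut_b_center in the frame of bin between -0.118 and 0.118 m and y of cut_b_center in the frame of bin between -0.118 and 0.118 m and z of cut_b_center in the frame of bin between 0 and 0.09 m and x of cut_c_center in the frame of bin between -0.118 and 0.118 m and y of cut_c_center in the frame of bin between -0.118 and 0.118 m and z of cut_c_center in the frame of bin between 0 and 0.09 m and value of joint skip above 0.6 rad), for 0.1 s.
At the end, for the whole second after the job is handed in: The centres of all four offcuts lie inside the scrap bin's walls and below its far rim, the skip is back down on its feet (within 0.04 rad of level) and still, and the tape measure, tin and jar are within 30 mm of where they started (x of stray_center in the frame of bin between -0.118 and 0.118 m and y of stray_center in the frame of bin between -0.118 and 0.118 m and z of stray_center in the frame of bin between 0 and 0.09 m and x of cut_a_center in the frame of bin between -0.118 and 0.118 m and y of cut_a_center in the frame of bin between -0.118 and 0.118 m and z of cut_a_center in the frame of bin between 0 and 0.09 m and x of cut_b_center in the frame of bin between -0.118 and 0.118 m and y of cut_b_center in the frame of bin between -0.118 and 0.118 m and z of cut_b_center in the frame of bin between 0 and 0.09 m and x of cut_c_center in the frame of bin between -0.118 and 0.118 m and y of cut_c_center in the frame of bin between -0.118 and 0.118 m and z of cut_c_center in the frame of bin between 0 and 0.09 m and value of joint skip below 0.04 rad and velocity of joint skip between -0.05 and 0.05 rad/s and distance of each of tape, tin, jar from where it was at the start of the episode below 0.03 m); the robot touches nothing.
It fails at once if the skip is dropped: it falls back faster than 1.5 rad/s (a free fall of the handle from more than about 30 mm) (velocity of joint skip below -1.5 rad/s).
It fails at once if the tape measure is pushed more than 30 mm or knocked over (distance of tape from where it was at the start of the episode above 0.03 m or angle between tape's own z axis and vertical above 0.6 rad).
It fails at once if the small tin is pushed more than 30 mm or knocked over (distance of tin from where it was at the start of the episode above 0.03 m or angle between tin's own z axis and vertical above 0.6 rad).
It fails at once if the screw jar is pushed more than 30 mm or knocked over (distance of jar from where it was at the start of the episode above 0.03 m or angle between jar's own z axis and vertical above 0.6 rad).
It also fails if it takes over 72 s, if anything falls off the work surface, if the arm or the gripper's body presses on something with over 40 N, if the wrist force passes 120 N, or if a joint passes its speed limit or range.

## Working session

There is one attempt and no reset: what is moved stays moved. The work goes in short steps, Python scripts to look and compute and a tool call to move; the robot and the scene stay as the last step left them, time stands still between calls to the robot, and variables do not carry over. Pictures are saved under pics/ and viewed, at most 10 in all, crops included, and the job is handed in when it is done.

Besides the shell and the picture viewer there is one more tool, called after "Request:" as name(argument=value, ...) on one line, values as JSON. arm_command: Moves the arm, as the interface text tells. Its arguments: {"type":"object","properties":{"deltas":{"type":"array"}},"required":["deltas"]}

```bash
mkdir -p pics
cat > h.py <<'E'
import numpy as np, cv2
from rig import r, optics, spot_in, regions_of
def world(cam,d,us,vs,T=None):
    m=optics.camera_model(cam); us=np.asarray(us,float);vs=np.asarray(vs,float)
    z=d[vs.astype(int),us.astype(int)]
    P=np.stack([(us-m["cx"])/m["fx"]*z,-(vs-m["cy"])/m["fy"]*z,-z,np.ones_like(z)])
    if cam=="wrist":
        s=r.observe() if T is None else T
        W=np.eye(4);W[:3,:3]=s["tcp_rot"];W[:3,3]=s["tool_pos"]; M=W@m["tool_from_camera"]
    else: M=np.linalg.inv(m["camera_from_world"])
    return (M@P)[:3].T[z>0]
def save(n,p): cv2.imwrite("pics/"+n,cv2.cvtColor(p,cv2.COLOR_RGB2BGR))
E
python3 - <<'E'
from h import *
print(r.observe()); 
for c in("top","scene"):
    p,d=optics.capture(c); save(c+"0.png",p); print(c,{k:v for k,v in optics.camera_model(c).items() if k!="x"})
    for t in ["stray_center","skip","bin","dock","tape","tin","jar","cut_b_center"]:
        for o in regions_of(c,t)[:4]:
            v,u=np.nonzero(o["pixels"]); P=world(c,d,u,v)
            print(t,round(o["p"],2),np.round(o["bbox"]),np.round(np.median(P,0)) if len(P) else None, np.round(P.min(0)),np.round(P.max(0)), p[v,u].mean(0).round())
E
```

```text
{'time_s': 0.0, 'q': array([-70.58263573,  18.43824385,  -4.01566379,  83.17509171,
         1.29523497,  78.5414954 ,  -3.25893937]), 'qd': array([-0.04249775,  0.01745125, -0.02897969, -0.06483981,  0.00579254,
       -0.03753332, -0.01073434]), 'joint_efforts': array([ 7.02802868e-05, -4.91281700e+01, -4.03968561e-01, -3.12538290e+01,
       -6.39379187e-02,  4.36984515e-02,  1.68602569e-04]), 'tool_pos': array([207.29564839, 615.46770192, 221.46912846]), 'tcp_rot': array([[-9.47732929e-01,  3.19064312e-01, -5.10751215e-04],
       [ 3.19064703e-01,  9.47731137e-01, -1.84591676e-03],
       [-1.04911332e-04, -1.91239878e-03, -9.99998166e-01]]), 'force': array([-0.71997454,  0.56063642,  0.01540432]), 'moment': array([-0.02075934,  0.07314541,  0.01399413]), 'grasp_force': 0.0, 'width': 0.9961141235589628}
top {'fx': 368.8078297042637, 'fy': 368.8078297042637, 'cx': 317.2000183314892, 'cy': 199.7429415118445, 'camera_from_world': array([[ 1.51569527e-02, -9.99865826e-01, -6.21255640e-03,
        -5.82647641e+01],
       [ 9.94291777e-01,  1.44155957e-02,  1.05716848e-01,
        -5
[... 2591 characters left out ...]
89.  21.   9.] [558.  37. 164.] [524.  13. 136.] [573.  71. 168.] [72. 50. 33.]
tin 0.73 [235. 295.  27.  31.] [ 622. -318.   44.] [ 579. -353.    2.] [ 649. -282.   51.] [142. 145. 146.]
tin 0.58 [353. 190.  19.  14.] [559.  36. 164.] [527.  12. 136.] [593.  72. 197.] [73. 50. 33.]
jar 0.75 [281. 331.  28.  34.] [ 747. -260.   60.] [ 687. -285.   -6.] [ 766. -230.   68.] [129.  80.  36.]
jar 0.51 [362. 194. 135. 125.] [575.  80. 138.] [328. -75.  -2.] [645. 336. 203.] [69. 69. 51.]
cut_b_center 0.73 [314. 169.  12.  17.] [348.  37.  15.] [324. -27.  -3.] [467.  61. 150.] [ 40. 105.  98.]
cut_b_center 0.52 [340. 173.  21.  20.] [512.  39. 163.] [479.  12. 138.] [519.  74. 171.] [85. 64. 41.]
```

Run:
```python
import cv2
p=cv2.imread("pics/top0.png"); 
a=cv2.resize(p[90:310,100:500],None,fx=2,fy=2,interpolation=cv2.INTER_CUBIC); cv2.imwrite("pics/top0c.png",a)
p=cv2.imread("pics/top0.png"); cv2.imwrite("pics/stray0.png",cv2.resize(p[145:265,430:500],None,fx=5,fy=5,interpolation=cv2.INTER_CUBIC))
```

```text
(no output)
```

View pics/top0c.png

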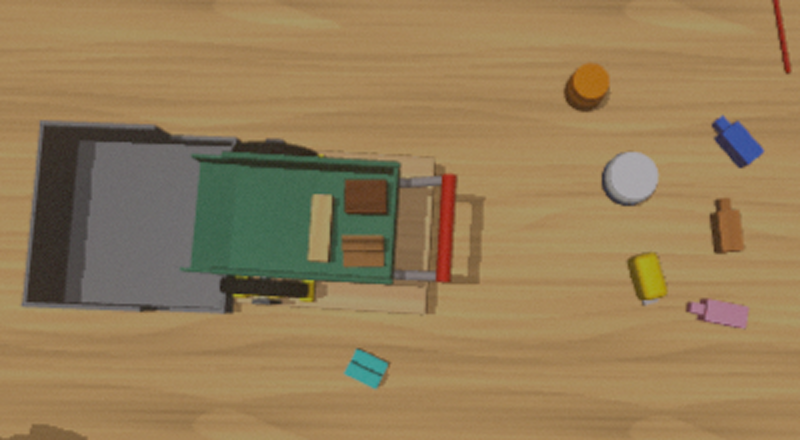

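View pics/stray0.png

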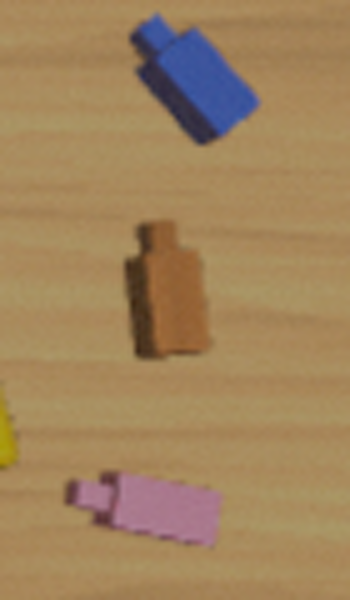

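Candidates for the stray (top camera): blue (471,161), brown (466,202), pink (460,248). The brown one at (466,202) is the stray. The turquoise L-section lies near (283,274), and the skip's nose points to +y.

Run:
```python
from h import *
p,d=optics.capture("top")
vv,uu=np.mgrid[0:400,0:640]; ok=d>0
u,v=uu[ok],vv[ok]; P=world("top",d,u,v); C=p[ok].astype(int)
# stray top
o=[o for o in regions_of("top","stray_center") if abs(o["bbox"][0]-466)<6 and abs(o["bbox"][1]-202)<6][0]
b=o["pixels"][ok]; Q=P[b&(P[:,2]>27)]
print("stray",len(Q),cv2.minAreaRect(Q[:,:2].astype(np.float32)),Q[:,2].mean())
for x in range(505,600,8):
    s=Q[(Q[:,0]>=x)&(Q[:,0]<x+8)]
    if len(s): print(x,len(s),s[:,1].min().round(),s[:,1].max().round(),s[:,2].mean().round())
# bar
m=(C[:,0]>110)&(C[:,1]<60)&(C[:,2]<60)&(P[:,2]>120)&(P[:,1]<0)&(abs(P[:,0]-540)<150)
B=P[m]; print("bar",len(B),cv2.minAreaRect(B[:,:2].astype(np.float32)),np.percentile(B,[2,50,98],axis=0).round(1))
l=cv2.fitLine(B[:,:2].astype(np.float32),cv2.DIST_HUBER,0,.01,.01).ravel(); print(l,np.degrees(np.arctan2(l[1],l[0])))
# green rims
g=(C[:,1]>C[:,0]+15)&(C[:,1]>C[:,2])&(P[:,2]>185)&(P[:,2]<215)
G=P[g]; print("rim",cv2.minAreaRect(G[:,:2].astype(np.float32)),np.percentile(G,[1,50,99],axis=0).round(1))
for t in ["cut_a_center","cut_b_center","cut_c_center"]:
    for o in regions_of("top",t)[:2]:
        v2,u2=np.nonzero(o["pixels"]); R=world("top",d,u2,v2); print(t,round(o["p"],2),np.round(o["bbox"]),np.percentile(R,[3,50,97],axis=0).round())
```

```text
stray 230 ((543.7516479492188, -449.43438720703125), (68.18563079833984, 28.652816772460938), 6.196390628814697) 34.21532362587914
505 11 -460.0 -439.0 35.0
513 33 -466.0 -439.0 34.0
521 34 -465.0 -437.0 34.0
529 34 -465.0 -436.0 35.0
537 33 -463.0 -436.0 34.0
545 33 -463.0 -436.0 35.0
553 34 -462.0 -434.0 34.0
561 11 -456.0 -436.0 34.0
569 5 -452.0 -444.0 28.0
577 2 -449.0 -443.0 30.0
bar 355 ((520.0601196289062, -63.830074310302734), (15.929956436157227, 122.57575988769531), 87.03266143798828) [[461.3 -71.9 172.6]
 [519.3 -63.4 178.8]
 [579.  -54.2 182.6]]
[ 9.9875212e-01 -4.9942039e-02  5.1912396e+02 -6.3776272e+01] -2.8626587
rim ((528.6538696289062, 98.45915222167969), (209.43795776367188, 140.53900146484375), 87.3874740600586) [[455.3  -6.5 193.3]
 [479.3  85.6 199.9]
 [601.4 196.7 203.7]]
cut_a_center 0.85 [283. 188.  21.  20.] [[540.   7. 155.]
 [558.  30. 166.]
 [579.  54. 169.]]
cut_a_center 0.43 [262. 203. 137.  90.] [[430. -63.  58.]
 [524. 104. 141.]
 [621. 229. 201.]]
cut_b_center 0.86 [283. 217.  23.  17.] [[477.  10. 140.]
 [495.  32. 155.]
 [514.  56. 170.]]
cut_b_center 0.64 [282. 275.  21.  16.] [[324.  16.   1.]
 [343.  39.  16.]
 [365.  64.  32.]]
cut_c_center 0.7 [263. 205.  14.  36.] [[483.  72. 141.]
 [519.  83. 162.]
 [557.  96. 165.]]
```

Request:
arm_command(deltas=[{"x": 2.8,"y": -2.6,"z": 0.8,"spin": -5.2,"gripper": 0.8},{"x": 5.6,"y": -5.2,"z": 1.6,"spin": -10.4,"gripper": 0.8},{"x": 8.4,"y": -7.8,"z": 2.4,"spin": -15.6,"gripper": 0.8},{"x": 11.2,"y": -10.4,"z": 3.2,"spin": -20.8,"gripper": 0.8},{"x": 14,"y": -13,"z": 4,"spin": -26,"gripper": 0.8}])

```text
time_s: 1.57
tool_pos: [348.6, 484.6, 263.1]
tcp_rot: [[-0.709, 0.705, 0.0], [0.705, 0.709, 0.0], [0.0, 0.0, -1.0]]
force: [1.1, 0.6, 0.8]
width: 0.815
grasp_force: 0.0
```

Request:
arm_command(deltas=[{"x": 2.8,"y": -2.6,"spin": -5.2},{"x": 5.6,"y": -5.2,"spin": -10.4},{"x": 8.4,"y": -7.8,"spin": -15.6},{"x": 11.2,"y": -10.4,"spin": -20.8},{"x": 14,"y": -13,"spin": -26}])

```text
invalid input at $.deltas[0]: expected keys x, y, z, spin, gripper
```

Request:
arm_command(deltas=[{"x": 2,"y": -3.4,"spin": -5.2},{"x": 4,"y": -6.8,"spin": -10.4},{"x": 6,"y": -10.2,"spin": -15.6},{"x": 8,"y": -13.6,"spin": -20.8},{"x": 10,"y": -17,"spin": -26}])

```text
invalid input at $.deltas[0]: expected keys x, y, z, spin, gripper
```

Request:
arm_command(deltas=[{"x": 2.8,"y": -2.6,"z": 0,"spin": -5.2,"gripper": 0.8},{"x": 5.6,"y": -5.2,"z": 0,"spin": -10.4,"gripper": 0.8},{"x": 8.4,"y": -7.8,"z": 0,"spin": -15.6,"gripper": 0.8},{"x": 11.2,"y": -10.4,"z": 0,"spin": -20.8,"gripper": 0.8},{"x": 14,"y": -13,"z": 0,"spin": -26,"gripper": 0.8}])

```text
time_s: 1.98
tool_pos: [488.6, 354.6, 263.0]
tcp_rot: [[-0.328, 0.945, 0.001], [0.945, 0.328, 0.001], [0.0, 0.001, -1.0]]
force: [0.3, 0.6, -0.1]
width: 0.8
grasp_force: 0.0
```

Request:
arm_command(deltas=[{"x": 2,"y": -3.4,"z": 0,"spin": -5.2,"gripper": 0.8},{"x": 4,"y": -6.8,"z": 0,"spin": -10.4,"gripper": 0.8},{"x": 6,"y": -10.2,"z": 0,"spin": -15.6,"gripper": 0.8},{"x": 8,"y": -13.6,"z": 0,"spin": -20.8,"gripper": 0.8},{"x": 10,"y": -17,"z": 0,"spin": -26,"gripper": 0.8}])

```text
time_s: 2.4
tool_pos: [588.2, 184.3, 262.9]
tcp_rot: [[0.119, 0.993, 0.001], [0.993, -0.119, 0.0], [0.0, 0.001, -1.0]]
force: [-0.5, -0.0, -0.2]
width: 0.802
grasp_force: 0.0
```

Request:
arm_command(deltas=[{"x": 0.3,"y": -3.9,"z": 0,"spin": -5.2,"gripper": 0.8},{"x": 0.6,"y": -7.8,"z": 0,"spin": -10.4,"gripper": 0.8},{"x": 0.9,"y": -11.7,"z": 0,"spin": -15.6,"gripper": 0.8},{"x": 1.2,"y": -15.6,"z": 0,"spin": -20.8,"gripper": 0.8},{"x": 1.5,"y": -19.5,"z": 0,"spin": -26,"gripper": 0.8}])

```text
time_s: 2.82
tool_pos: [602.3, -10.8, 262.9]
tcp_rot: [[0.542, 0.84, 0.001], [0.84, -0.542, 0.0], [0.001, 0.0, -1.0]]
force: [0.4, -0.1, 0.3]
width: 0.796
grasp_force: 0.0
```

Request:
arm_command(deltas=[{"x": -0.2,"y": -3.9,"z": 0,"spin": -5.2,"gripper": 0.8},{"x": -0.4,"y": -7.8,"z": 0,"spin": -10.4,"gripper": 0.8},{"x": -0.6,"y": -11.7,"z": 0,"spin": -15.6,"gripper": 0.8},{"x": -0.8,"y": -15.6,"z": 0,"spin": -20.8,"gripper": 0.8},{"x": -1,"y": -19.5,"z": 0,"spin": -26,"gripper": 0.8}])

```text
time_s: 3.23
tool_pos: [592.2, -205.6, 263.0]
tcp_rot: [[0.856, 0.517, 0.001], [0.517, -0.856, 0.0], [0.001, 0.0, -1.0]]
force: [0.4, 0.2, 0.5]
width: 0.796
grasp_force: 0.0
```

Request:
arm_command(deltas=[{"x": -0.6,"y": -3.9,"z": 0,"spin": -5,"gripper": 0.8},{"x": -1.2,"y": -7.8,"z": 0,"spin": -10,"gripper": 0.8},{"x": -1.8,"y": -11.7,"z": 0,"spin": -15,"gripper": 0.8},{"x": -2.4,"y": -15.6,"z": 0,"spin": -20,"gripper": 0.8},{"x": -3,"y": -19.5,"z": 0,"spin": -25,"gripper": 0.8}])

```text
time_s: 3.65
tool_pos: [562.3, -400.4, 262.7]
tcp_rot: [[0.994, 0.108, 0.0], [0.108, -0.994, 0.0], [0.0, -0.0, -1.0]]
force: [1.2, 0.3, 0.1]
width: 0.8
grasp_force: 0.0
```

Request:
arm_command(deltas=[{"x": -1.2,"y": -2.5,"z": -1,"spin": 0,"gripper": 0.8},{"x": -2.3,"y": -4.9,"z": -4,"spin": 0,"gripper": 0.8},{"x": -2.3,"y": -4.9,"z": -7,"spin": 0,"gripper": 0.8},{"x": -2.3,"y": -4.9,"z": -10,"spin": 0,"gripper": 0.8},{"x": -2.3,"y": -4.9,"z": -10,"spin": 0,"gripper": 0.8}])

```text
time_s: 4.07
tool_pos: [536.6, -445.5, 155.7]
tcp_rot: [[0.994, 0.11, -0.008], [0.11, -0.994, 0.007], [-0.008, -0.008, -1.0]]
force: [-0.1, 0.6, -0.6]
width: 0.8
grasp_force: 0.0
```

Run:
```python
from h import *
s=r.observe(); p,d=optics.capture("wrist"); save("w1.png",p)
print(s["tool_pos"].round(1),np.degrees(np.arctan2(s["tcp_rot"][1,1],s["tcp_rot"][0,1])))
for o in regions_of("wrist","stray_center")[:3]:
    v,u=np.nonzero(o["pixels"]); Q=world("wrist",d,u,v,s); Q=Q[abs(Q[:,2]-34)<6]
    print(o["p"],np.round(o["bbox"]),p[v,u].mean(0).round(),len(Q),cv2.minAreaRect(Q[:,:2].astype(np.float32)) if len(Q) else 0,np.percentile(Q,[1,50,99],axis=0).round(1))
    for x in range(505,600,12):
        t=Q[abs(Q[:,0]-x)<3]
        if len(t): print(x,np.percentile(t[:,1],[1,99]).round(1))
```

```text
[ 536.6 -445.5  155.7] -83.67935112845073
0.95 [323. 189.  27.  71.] [121.  85.  57.] 1505 ((537.0220947265625, -450.0931396484375), (55.93437957763672, 29.73275375366211), 4.7629523277282715) [[ 510.1 -465.5   30.7]
 [ 538.6 -450.    33.6]
 [ 564.9 -434.4   35.2]]
517 [-466.5 -437.4]
529 [-465.  -436.7]
541 [-464.5 -435.3]
553 [-463.  -434.1]
565 [-461.4 -433.2]
0.95 [356.  66.  62.  84.] [ 65.  99. 176.] 2138 ((658.9114990234375, -470.33038330078125), (55.969146728515625, 30.29857063293457), 39.74818801879883) [[ 631.7 -494.7   30. ]
 [ 659.2 -469.5   33.5]
 [ 685.4 -444.6   35.3]]
0.62 [297. 282.  64.  24.] [138.  83.  96.] 774 ((429.2095947265625, -441.38970947265625), (54.67424774169922, 23.511266708374023), 80.67876434326172) [[ 422.1 -468.    28.5]
 [ 432.8 -437.    33.4]
 [ 444.3 -414.6   35. ]]
```

View pics/w1.png

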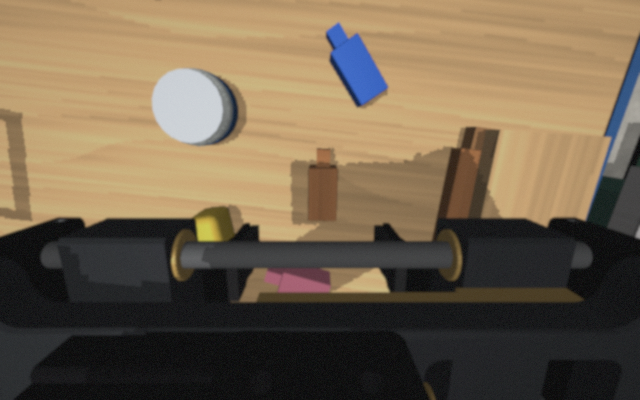

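Run:
```python
from h import *
s=r.observe(); p,d=optics.capture("wrist")
uu,vv=[a.ravel() for a in np.meshgrid(np.arange(400,640),np.arange(0,215))]
k=d[vv,uu]>0; Q=world("wrist",d,uu,vv,s); H=Q[Q[:,2]>15]
print(len(H),H.min(0).round(),H.max(0).round())
for y in range(-480,-800,-20):
    t=H[(H[:,1]<y)&(H[:,1]>y-20)]
    if len(t): print(y,len(t),t.min(0).round(),t.max(0).round())
```

```text
11353 [ 534. -676.   20.] [ 622. -566.   85.]
-560 1489 [ 534. -580.   41.] [ 600. -566.   64.]
-580 3286 [ 542. -600.   20.] [ 621. -580.   85.]
-600 1842 [ 550. -620.   39.] [ 621. -600.   85.]
-620 1788 [ 552. -640.   81.] [ 620. -620.   85.]
-640 1742 [ 555. -660.   80.] [ 621. -640.   85.]
-660 1206 [ 557. -676.   81.] [ 622. -660.   85.]
```

Request:
arm_command(deltas=[{"x": -0.1,"y": -0.1,"z": -4,"spin": -0.5,"gripper": 0.8},{"x": -0.1,"y": -0.1,"z": -8,"spin": -0.5,"gripper": 0.8},{"x": -0.1,"y": -0.1,"z": -11,"spin": -0.5,"gripper": 0.8},{"x": -0.1,"y": -0.1,"z": -13,"spin": -0.5,"gripper": 0.8},{"x": -0.1,"y": -0.1,"z": -13,"spin": -0.5,"gripper": 0.8}])

```text
time_s: 4.63
tool_pos: [538.0, -446.9, 30.1]
tcp_rot: [[0.995, 0.104, -0.003], [0.104, -0.995, 0.003], [-0.003, -0.003, -1.0]]
force: [-0.9, 0.9, -0.9]
width: 0.802
grasp_force: 0.0
```

Request:
arm_command(deltas=[{"x": 0,"y": -0.1,"z": -1.2,"spin": 0,"gripper": 0.8},{"x": 0,"y": -0.1,"z": -2.3,"spin": 0,"gripper": 0.8},{"x": 0,"y": -0.1,"z": -2.3,"spin": 0,"gripper": 0.8},{"x": 0,"y": -0.1,"z": -2.3,"spin": 0,"gripper": 0.8}])

```text
time_s: 4.97
tool_pos: [538.9, -450.3, 10.4]
tcp_rot: [[0.995, 0.103, 0.001], [0.103, -0.995, -0.001], [0.001, 0.001, -1.0]]
force: [0.5, -0.1, -0.2]
width: 0.798
grasp_force: 0.0
```

Request:
arm_command(deltas=[{"x": 0,"y": 0,"z": 0,"spin": 0,"gripper": 0.25},{"x": 0,"y": 0,"z": 0,"spin": 0,"gripper": 0.2},{"x": 0,"y": 0,"z": 0,"spin": 0,"gripper": 0.2},{"x": 0,"y": 0,"z": 0,"spin": 0,"gripper": 0.2},{"x": 0,"y": 0,"z": 0,"spin": 0,"gripper": 0.2}])

```text
time_s: 5.38
tool_pos: [538.6, -450.1, 9.9]
tcp_rot: [[0.995, 0.103, 0.0], [0.103, -0.995, -0.0], [0.0, 0.0, -1.0]]
force: [-0.1, -0.4, -0.9]
width: 0.508
grasp_force: 0.0
```

Request:
arm_command(deltas=[{"x": 0,"y": 0,"z": -0.4,"spin": 0,"gripper": 0.2},{"x": 0,"y": 0,"z": -0.4,"spin": 0,"gripper": 0.2},{"x": 0,"y": 0,"z": -0.4,"spin": 0,"gripper": 0.2},{"x": 0,"y": 0,"z": -0.4,"spin": 0,"gripper": 0.2},{"x": 0,"y": 0,"z": -0.4,"spin": 0,"gripper": 0.2}])

```text
time_s: 5.8
tool_pos: [538.4, -449.9, 5.4]
tcp_rot: [[0.995, 0.103, -0.0], [0.103, -0.995, 0.0], [-0.0, -0.0, -1.0]]
force: [-0.1, -0.1, 0.2]
width: 0.34
grasp_force: 30.0
```

Request:
arm_command(deltas=[{"x": 0,"y": 0,"z": 0,"spin": 0,"gripper": 0.2},{"x": 0,"y": 0,"z": 0,"spin": 0,"gripper": 0.2},{"x": 0,"y": 0,"z": 0,"spin": 0,"gripper": 0.2}])

```text
time_s: 6.05
tool_pos: [538.5, -450.0, 5.6]
tcp_rot: [[0.995, 0.103, 0.0], [0.103, -0.995, -0.0], [0.0, 0.0, -1.0]]
force: [0.6, 0.0, -0.6]
width: 0.341
grasp_force: 30.0
```

Request:
arm_command(deltas=[{"x": 0,"y": 0,"z": 2,"spin": 0,"gripper": 0.2},{"x": 0,"y": 0,"z": 6,"spin": 0,"gripper": 0.2},{"x": 0,"y": 0,"z": 10,"spin": 0,"gripper": 0.2},{"x": 0,"y": 0,"z": 14,"spin": 0,"gripper": 0.2},{"x": 0,"y": 0,"z": 18,"spin": 0,"gripper": 0.2}])

```text
time_s: 6.47
tool_pos: [538.1, -449.9, 187.5]
tcp_rot: [[0.995, 0.102, -0.0], [0.102, -0.995, -0.0], [-0.0, 0.0, -1.0]]
force: [-0.5, -0.5, -1.0]
width: 0.344
grasp_force: 30.0
```

Request:
arm_command(deltas=[{"x": 0,"y": 1,"z": 3,"spin": -1,"gripper": 0.2},{"x": 0,"y": 3,"z": 6,"spin": -3,"gripper": 0.2},{"x": 0,"y": 6,"z": 8.5,"spin": -5,"gripper": 0.2},{"x": 0,"y": 10,"z": 8.5,"spin": -7,"gripper": 0.2},{"x": 0,"y": 14,"z": 8.5,"spin": -8.8,"gripper": 0.2}])

```text
time_s: 6.88
tool_pos: [538.3, -310.6, 272.7]
tcp_rot: [[0.998, -0.055, 0.003], [-0.055, -0.998, -0.002], [0.003, 0.002, -1.0]]
force: [1.3, 1.3, -0.7]
width: 0.343
grasp_force: 30.0
```

Request:
arm_command(deltas=[{"x": -0.2,"y": 4,"z": 0,"spin": 0,"gripper": 0.2},{"x": -0.4,"y": 8,"z": 0,"spin": 0,"gripper": 0.2},{"x": -0.6,"y": 12,"z": 0,"spin": 0,"gripper": 0.2},{"x": -0.7,"y": 16,"z": 0,"spin": 0,"gripper": 0.2},{"x": -0.9,"y": 20,"z": 0,"spin": 0,"gripper": 0.2}])

```text
time_s: 7.3
tool_pos: [529.0, -108.2, 270.8]
tcp_rot: [[0.999, -0.051, 0.001], [-0.051, -0.999, 0.001], [0.001, -0.001, -1.0]]
force: [0.2, -0.7, -0.9]
width: 0.347
grasp_force: 30.0
```

Request:
arm_command(deltas=[{"x": -0.2,"y": 4,"z": 0,"spin": 0,"gripper": 0.2},{"x": -0.4,"y": 8,"z": 0,"spin": 0,"gripper": 0.2},{"x": -0.6,"y": 12,"z": 0,"spin": 0,"gripper": 0.2},{"x": -0.7,"y": 16,"z": 0,"spin": 0,"gripper": 0.2},{"x": -0.9,"y": 20,"z": 0,"spin": 0,"gripper": 0.2}])

```text
time_s: 7.72
tool_pos: [520.0, 91.7, 271.0]
tcp_rot: [[0.999, -0.051, 0.001], [-0.051, -0.999, 0.001], [0.001, -0.001, -1.0]]
force: [1.8, -0.6, -1.1]
width: 0.343
grasp_force: 30.0
```

Request:
arm_command(deltas=[{"x": 0,"y": 2.5,"z": 0,"spin": 0,"gripper": 0.2},{"x": 0,"y": 5,"z": 0,"spin": 0,"gripper": 0.2},{"x": 0,"y": 6.5,"z": 0,"spin": 0,"gripper": 0.2},{"x": 0,"y": 6.5,"z": 0,"spin": 0,"gripper": 0.2},{"x": 0,"y": 6.5,"z": 0,"spin": 0,"gripper": 0.2}])

```text
time_s: 8.13
tool_pos: [520.5, 154.6, 270.4]
tcp_rot: [[0.999, -0.05, -0.0], [-0.05, -0.999, -0.001], [-0.0, 0.001, -1.0]]
force: [-0.4, -1.0, -0.9]
width: 0.339
grasp_force: 30.0
```

Run:
```python
from h import *
s=r.observe(); p,d=optics.capture("wrist"); save("w2.png",p)
print(s["tool_pos"].round(1),s["width"],s["grasp_force"],np.degrees(np.arctan2(s["tcp_rot"][1,1],s["tcp_rot"][0,1])))
uu,vv=[a.ravel() for a in np.meshgrid(np.arange(640),np.arange(210))]
k=d[vv,uu]>0; Q=world("wrist",d,uu,vv,s); C=p[vv,uu][k].astype(int)
g=(C[:,1]>C[:,0]+12)&(C[:,1]>C[:,2])
W=Q[g&(Q[:,2]>190)&(Q[:,2]<210)];print("rim",len(W),np.percentile(W,[1,50,99],axis=0).round(1))
F=Q[g&(abs(Q[:,2]-140)<10)];print("floor",len(F),np.percentile(F,[1,50,99],axis=0).round(1))
```

```text
[520.5 154.6 270.4] 0.3392838648459782 29.999664486385882 -92.88255203973748
rim 3234 [[515.2  -4.2 190.5]
 [594.8  72.5 198.6]
 [603.4 194.4 200.8]]
floor 15014 [[505.3   1.1 137. ]
 [559.9 141.3 138.9]
 [597.3 238.3 148.2]]
```

View pics/w2.png

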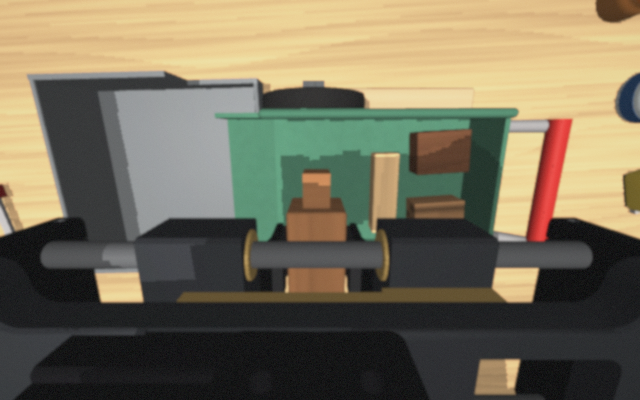

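The stray is held between the fingers over clear floor, tenon at about (316,180). The batten is behind it at (385,190), and the red bar is at (550,180).

Request:
arm_command(deltas=[{"x": 0,"y": 0,"z": -3,"spin": 0,"gripper": 0.2},{"x": 0,"y": 0,"z": -6,"spin": 0,"gripper": 0.2},{"x": 0,"y": 0,"z": -8.5,"spin": 0,"gripper": 0.2},{"x": 0,"y": 0,"z": -10.5,"spin": 0,"gripper": 0.2},{"x": 0,"y": 0,"z": -11.8,"spin": 0,"gripper": 0.2}])

```text
time_s: 8.6
tool_pos: [519.7, 151.8, 150.5]
tcp_rot: [[0.999, -0.055, -0.002], [-0.055, -0.999, -0.002], [-0.002, 0.002, -1.0]]
force: [-0.8, -0.4, 0.2]
width: 0.342
grasp_force: 30.0
```

Request:
arm_command(deltas=[{"x": 0,"y": 0,"z": -0.4,"spin": 0,"gripper": 0.2},{"x": 0,"y": 0,"z": -0.6,"spin": 0,"gripper": 0.2},{"x": 0,"y": 0,"z": -0.6,"spin": 0,"gripper": 0.2}])

```text
time_s: 8.85
tool_pos: [521.0, 153.8, 147.2]
tcp_rot: [[0.999, -0.053, 0.001], [-0.053, -0.999, -0.0], [0.001, -0.0, -1.0]]
force: [0.2, -0.3, 0.7]
width: 0.345
grasp_force: 30.0
```

Request:
arm_command(deltas=[{"x": 0,"y": 0,"z": -0.1,"spin": 0,"gripper": 0.2},{"x": 0,"y": 0,"z": -0.2,"spin": 0,"gripper": 0.2},{"x": 0,"y": 0,"z": -0.2,"spin": 0,"gripper": 0.2}])

```text
time_s: 9.1
tool_pos: [520.9, 155.1, 145.3]
tcp_rot: [[0.999, -0.051, 0.001], [-0.051, -0.999, 0.001], [0.001, -0.001, -1.0]]
force: [-0.1, 0.4, -1.3]
width: 0.338
grasp_force: 30.0
```

Request:
arm_command(deltas=[{"x": 0,"y": 0,"z": 0,"spin": 0,"gripper": 0.55},{"x": 0,"y": 0,"z": 0,"spin": 0,"gripper": 0.55},{"x": 0,"y": 0,"z": 0,"spin": 0,"gripper": 0.55},{"x": 0,"y": 0,"z": 0,"spin": 0,"gripper": 0.55},{"x": 0,"y": 0,"z": 0,"spin": 0,"gripper": 0.55}])

```text
time_s: 9.52
tool_pos: [520.5, 155.1, 144.7]
tcp_rot: [[0.999, -0.051, 0.0], [-0.051, -0.999, -0.0], [0.0, 0.0, -1.0]]
force: [-0.2, 0.5, 0.1]
width: 0.534
grasp_force: 0.0
```

Request:
arm_command(deltas=[{"x": 0,"y": 0,"z": 1.5,"spin": 0,"gripper": 0.55},{"x": 0,"y": 0,"z": 4,"spin": 0,"gripper": 0.55},{"x": 0,"y": 0,"z": 7,"spin": 0,"gripper": 0.55},{"x": 0,"y": 0,"z": 10,"spin": 0,"gripper": 0.55},{"x": 0,"y": 0,"z": 13,"spin": 0,"gripper": 0.55}])

```text
time_s: 9.93
tool_pos: [520.2, 154.8, 275.9]
tcp_rot: [[0.999, -0.051, -0.0], [-0.051, -0.999, -0.0], [-0.0, 0.0, -1.0]]
force: [0.7, 0.5, 0.6]
width: 0.549
grasp_force: 0.0
```

Request:
arm_command(deltas=[{"x": 0,"y": -4,"z": 0,"spin": 0,"gripper": 0.55},{"x": 0,"y": -8,"z": 0,"spin": 0,"gripper": 0.55},{"x": 0,"y": -12,"z": 0,"spin": 0,"gripper": 0.55},{"x": 0,"y": -16,"z": 0,"spin": 0,"gripper": 0.55},{"x": 0,"y": -18,"z": 0,"spin": 0,"gripper": 0.55}])

```text
time_s: 10.35
tool_pos: [519.9, -31.2, 275.1]
tcp_rot: [[0.998, -0.057, 0.001], [-0.057, -0.998, -0.001], [0.001, 0.001, -1.0]]
force: [-0.4, -1.4, 0.2]
width: 0.549
grasp_force: 0.0
```

Request:
arm_command(deltas=[{"x": -0.1,"y": -2,"z": 0,"spin": 0,"gripper": 0.55},{"x": -0.1,"y": -3.9,"z": 0,"spin": 0,"gripper": 0.55},{"x": -0.1,"y": -3.9,"z": 0,"spin": 0,"gripper": 0.55},{"x": -0.1,"y": -3.9,"z": 0,"spin": 0,"gripper": 0.55}])

```text
time_s: 10.68
tool_pos: [519.4, -64.9, 274.7]
tcp_rot: [[0.999, -0.053, 0.0], [-0.053, -0.999, 0.0], [0.0, -0.0, -1.0]]
force: [0.3, 0.7, -0.3]
width: 0.55
grasp_force: 0.0
```

Run:
```python
from h import *
s=r.observe(); print(s["tool_pos"].round(1))
for c in("wrist","top"):
    p,d=optics.capture(c); save(c+"3.png",p)
    uu,vv=[a.ravel() for a in np.meshgrid(np.arange(640),np.arange(400))]
    k=d[vv,uu]>0; Q=world(c,d,uu,vv,s); C=p[vv,uu][k].astype(int)
    B=Q[(C[:,0]>100)&(C[:,1]<60)&(C[:,2]<60)&(Q[:,2]>160)&(Q[:,2]<185)&(abs(Q[:,0]-520)<100)&(abs(Q[:,1]+64)<40)]
    if len(B): print(c,len(B),np.percentile(B,[1,50,99],axis=0).round(1)); print(cv2.fitLine(B[:,:2].astype(np.float32),cv2.DIST_HUBER,0,.01,.01).ravel())
a=cv2.imread("pics/top3.png")[130:270,120:420];cv2.imwrite("pics/c3.png",cv2.resize(a,None,fx=2.5,fy=2.5))
```

```text
[519.4 -64.9 274.7]
wrist 1620 [[480.7 -71.4 173.3]
 [530.9 -62.2 177.4]
 [582.3 -53.6 179.7]]
[ 9.9766141e-01 -6.8349607e-02  5.2833203e+02 -6.2576454e+01]
```

View pics/wrist3.png

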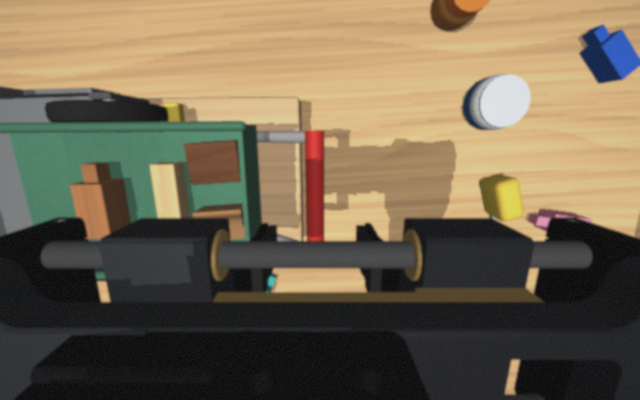

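View pics/c3.png

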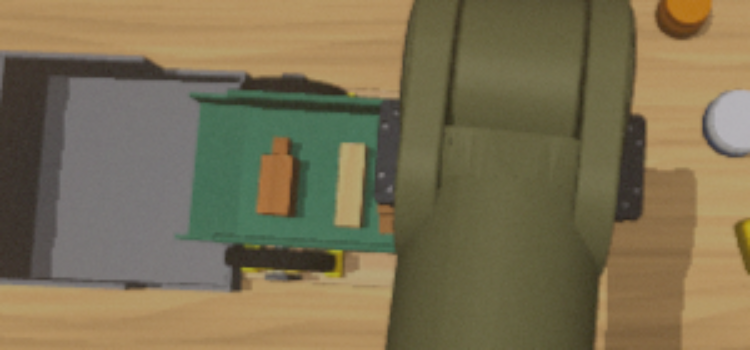

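Wrist view: the stray sits free in the bed at (100,205) and the bar at (315,185) is between the fingers. The top crop agrees. Next I descend and grip the bar.

Request:
arm_command(deltas=[{"x": 0,"y": 0.2,"z": -3,"spin": 0,"gripper": 0.55},{"x": 0,"y": 0.2,"z": -6,"spin": 0,"gripper": 0.55},{"x": 0,"y": 0.2,"z": -9,"spin": 0,"gripper": 0.55},{"x": 0,"y": 0.2,"z": -11.5,"spin": 0,"gripper": 0.55},{"x": 0,"y": 0.2,"z": -12.3,"spin": 0,"gripper": 0.55}])

```text
time_s: 11.2
tool_pos: [516.9, -59.9, 147.7]
tcp_rot: [[0.999, -0.048, -0.007], [-0.048, -0.999, -0.0], [-0.006, 0.001, -1.0]]
force: [-0.6, 0.8, -0.4]
width: 0.552
grasp_force: 0.0
```

Request:
arm_command(deltas=[{"x": 0,"y": 0,"z": 0,"spin": 0,"gripper": 0.3},{"x": 0,"y": 0,"z": 0,"spin": 0,"gripper": 0.1},{"x": 0,"y": 0,"z": 0,"spin": 0,"gripper": 0.1},{"x": 0,"y": 0,"z": 0,"spin": 0,"gripper": 0.1},{"x": 0,"y": 0,"z": 0,"spin": 0,"gripper": 0.1}])

```text
time_s: 11.62
tool_pos: [520.5, -61.9, 153.0]
tcp_rot: [[0.999, -0.051, 0.002], [-0.051, -0.999, 0.0], [0.002, -0.001, -1.0]]
force: [0.2, 0.3, 0.0]
width: 0.256
grasp_force: 0.0
```

Request:
arm_command(deltas=[{"x": 0,"y": 0,"z": 0,"spin": 0,"gripper": 0.1},{"x": 0,"y": 0,"z": 0,"spin": 0,"gripper": 0.1},{"x": 0,"y": 0,"z": 0,"spin": 0,"gripper": 0.1},{"x": 0,"y": 0,"z": 0,"spin": 0,"gripper": 0.1}])

```text
time_s: 11.95
tool_pos: [520.4, -63.4, 152.8]
tcp_rot: [[0.999, -0.052, 0.002], [-0.052, -0.999, -0.001], [0.002, 0.001, -1.0]]
force: [-0.7, -3.1, 5.6]
width: 0.193
grasp_force: 30.0
```

Request:
arm_command(deltas=[{"x": 0,"y": 0.3,"z": 1.1,"spin": 0,"gripper": 0.1},{"x": 0,"y": 0.7,"z": 2.2,"spin": 0,"gripper": 0.1},{"x": 0.1,"y": 1.1,"z": 3.2,"spin": 0,"gripper": 0.1},{"x": 0.1,"y": 1.5,"z": 4.3,"spin": 0,"gripper": 0.1},{"x": 0.1,"y": 1.5,"z": 4.3,"spin": 0,"gripper": 0.1}])

```text
time_s: 12.37
tool_pos: [521.0, -48.7, 195.7]
tcp_rot: [[0.999, -0.051, 0.001], [-0.051, -0.999, -0.003], [0.002, 0.003, -1.0]]
force: [1.5, -6.6, -2.4]
width: 0.198
grasp_force: 30.0
```

Request:
arm_command(deltas=[{"x": 0,"y": 0.5,"z": 1.0,"spin": 0,"gripper": 0.1},{"x": 0.1,"y": 1.1,"z": 2.0,"spin": 0,"gripper": 0.1},{"x": 0.1,"y": 1.7,"z": 3.0,"spin": 0,"gripper": 0.1},{"x": 0.1,"y": 2.4,"z": 3.9,"spin": 0,"gripper": 0.1}])

```text
time_s: 12.7
tool_pos: [521.9, -27.2, 233.8]
tcp_rot: [[0.999, -0.054, 0.001], [-0.054, -0.999, -0.006], [0.002, 0.006, -1.0]]
force: [2.8, -10.6, -1.8]
width: 0.197
grasp_force: 30.0
```

Request:
arm_command(deltas=[{"x": 0,"y": 0.7,"z": 0.9,"spin": 0,"gripper": 0.1},{"x": 0.1,"y": 1.4,"z": 1.7,"spin": 0,"gripper": 0.1},{"x": 0.1,"y": 2.2,"z": 2.5,"spin": 0,"gripper": 0.1},{"x": 0.1,"y": 3.1,"z": 3.3,"spin": 0,"gripper": 0.1}])

```text
time_s: 13.03
tool_pos: [523.2, 1.2, 267.7]
tcp_rot: [[0.998, -0.057, 0.002], [-0.057, -0.998, -0.009], [0.003, 0.009, -1.0]]
force: [1.6, -14.4, 5.3]
width: 0.198
grasp_force: 30.0
```

Request:
arm_command(deltas=[{"x": 0,"y": 0.7,"z": 0.7,"spin": 0,"gripper": 0.1},{"x": 0,"y": 1.5,"z": 1.4,"spin": 0,"gripper": 0.1},{"x": 0.1,"y": 2.4,"z": 2.1,"spin": 0,"gripper": 0.1},{"x": 0.1,"y": 3.4,"z": 2.6,"spin": 0,"gripper": 0.1}])

```text
time_s: 13.37
tool_pos: [524.9, 34.7, 295.3]
tcp_rot: [[0.998, -0.057, 0.004], [-0.057, -0.998, -0.009], [0.004, 0.009, -1.0]]
force: [0.4, -14.3, 12.4]
width: 0.194
grasp_force: 30.0
```

Request:
arm_command(deltas=[{"x": 0,"y": 1.0,"z": 0.6,"spin": 0,"gripper": 0.1},{"x": 0.1,"y": 2.0,"z": 1.1,"spin": 0,"gripper": 0.1},{"x": 0.1,"y": 3.0,"z": 1.5,"spin": 0,"gripper": 0.1},{"x": 0.1,"y": 4.0,"z": 1.9,"spin": 0,"gripper": 0.1},{"x": 0.1,"y": 4.0,"z": 1.9,"spin": 0,"gripper": 0.1}])

```text
time_s: 13.78
tool_pos: [527.1, 80.3, 316.2]
tcp_rot: [[0.999, -0.052, 0.008], [-0.052, -0.999, -0.002], [0.008, 0.001, -1.0]]
force: [0.6, -7.3, 16.4]
width: 0.2
grasp_force: 30.0
```

Run:
```python
from h import *
import cv2
s=r.observe();print(s["tool_pos"].round(1),s["force"].round(1),s["time_s"])
p,d=optics.capture("top"); q,_=optics.capture("scene")
a=cv2.resize(p[130:280,100:340],None,fx=2.2,fy=2.2); b=cv2.resize(q[90:240,280:520],None,fx=2.2,fy=2.2)
save("t4.png",np.vstack([a,b])[:600] if 0 else np.vstack([cv2.resize(a,(480,300)),cv2.resize(b,(480,300))]))
```

```text
[527.1  80.3 316.2] [ 0.6 -7.3 16.4] 13.7833
```

View pics/t4.png

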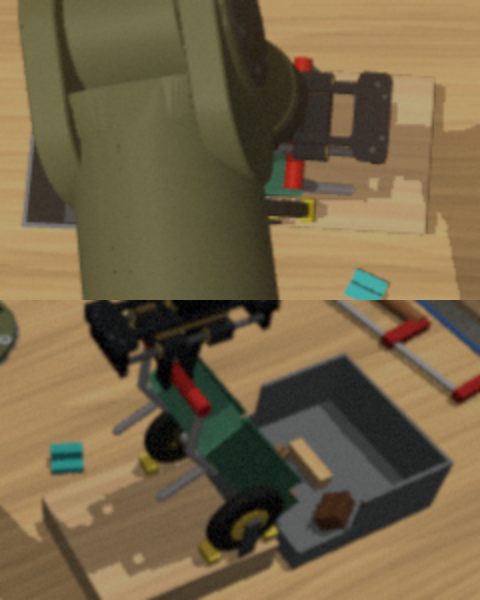

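Request:
arm_command(deltas=[{"x": 0,"y": 0.4,"z": 0.3,"spin": 0,"gripper": 0.1},{"x": 0,"y": 0.8,"z": 0.6,"spin": 0,"gripper": 0.1},{"x": 0,"y": 0.8,"z": 0.6,"spin": 0,"gripper": 0.1},{"x": 0,"y": 0.8,"z": 0.6,"spin": 0,"gripper": 0.1},{"x": 0,"y": 0.8,"z": 0.6,"spin": 0,"gripper": 0.1}])

```text
time_s: 14.3
tool_pos: [527.4, 88.6, 319.2]
tcp_rot: [[0.999, -0.052, 0.008], [-0.052, -0.999, -0.001], [0.008, 0.001, -1.0]]
force: [8.1, -3.7, 4.7]
width: 0.195
grasp_force: 30.0
```

Run:
```python
from h import *
for c in("scene","top","wrist"):
    s=r.observe(); p,d=optics.capture(c)
    if c!="top": save(c+"5.png",p)
    for t in ["stray_center","cut_a_center","cut_b_center","cut_c_center"]:
        for o in regions_of(c,t)[:2]:
            v,u=np.nonzero(o["pixels"]); R=world(c,d,u,v,s)
            if len(R): print(c,t,round(o["p"],2),np.round(o["bbox"]),np.median(R,0).round())
print(s["tool_pos"],s["force"])
q=cv2.imread("pics/scene5.png")[100:240,300:520]; w=cv2.imread("pics/wrist5.png")
cv2.imwrite("pics/m5.png",np.vstack([cv2.resize(q,(480,305)),cv2.resize(w,(480,290))]))
```

```text
scene stray_center 0.93 [180. 345.  34.  24.] [ 670. -467.   33.]
scene stray_center 0.86 [163. 257.  32.  27.] [ 437. -437.   30.]
scene cut_a_center 0.82 [448. 197.  21.  16.] [627. 320.  31.]
scene cut_b_center 0.69 [313. 168.  13.  17.] [350.  40.  14.]
scene cut_b_center 0.37 [233. 295.  32.  34.] [ 623. -317.   44.]
scene cut_c_center 0.77 [434. 172.  21.  26.] [530. 340.  27.]
scene cut_c_center 0.69 [449. 197.  19.  17.] [627. 320.  31.]
top stray_center 0.72 [462. 248.  30.  16.] [ 427. -436.   34.]
top stray_center 0.55 [469. 163.  26.  28.] [ 660. -466.   33.]
top cut_b_center 0.84 [282. 273.  19.  17.] [345.  39.  16.]
wrist stray_center 0.78 [200. 171.  24.  29.] [545. 275.  35.]
wrist stray_center 0.75 [617. 217.  43.  23.] [ 431. -416.   27.]
wrist cut_a_center 0.98 [161. 121.  47.  44.] [620. 322.  31.]
wrist cut_a_center 0.59 [300. 195. 224. 198.] [566.  90. 168.]
wrist cut_b_center 0.82 [198. 192.  42.  33.] [514. 272.  60.]
wrist cut_b_center 0.16 [576. 109.  72.  53.] [ 609. -302.   45.]
wrist cut_c_center 0.89 [162. 184.  24.  50.] [525. 342.  29.]
[527.37669089  88.5048556  319.19678719] [ 7.04998755 -3.78028177  4.54965599]
```

View pics/m5.png

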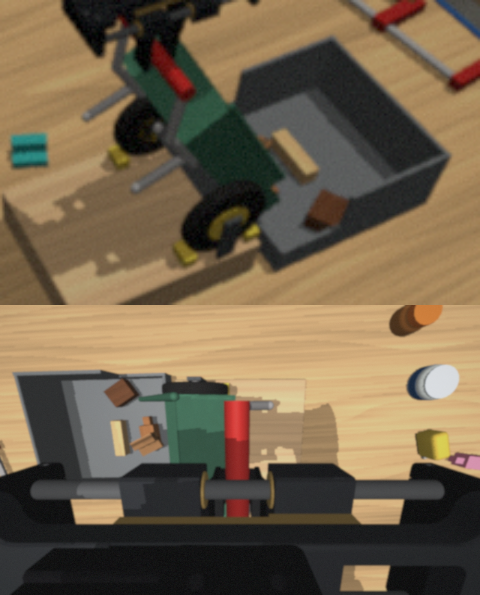

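All four offcuts are in the bin: the wrist view shows dark at (120,392), batten at (120,437), and stray and L-piece near (148,437). I'll lower the skip along the same arc.

Request:
arm_command(deltas=[{"x": 0,"y": -0.8,"z": -0.6,"spin": 0,"gripper": 0.1},{"x": 0,"y": -1.8,"z": -1.0,"spin": 0,"gripper": 0.1},{"x": -0.1,"y": -2.8,"z": -1.5,"spin": 0,"gripper": 0.1},{"x": -0.1,"y": -3.8,"z": -2.0,"spin": 0,"gripper": 0.1},{"x": -0.1,"y": -4.8,"z": -2.5,"spin": 0,"gripper": 0.1}])

```text
time_s: 15.47
tool_pos: [525.2, 39.7, 295.3]
tcp_rot: [[0.999, -0.053, 0.006], [-0.053, -0.999, 0.0], [0.006, -0.001, -1.0]]
force: [0.4, -5.2, 5.7]
width: 0.196
grasp_force: 30.0
```

Request:
arm_command(deltas=[{"x": 0,"y": -1.0,"z": -0.6,"spin": 0,"gripper": 0.1},{"x": 0,"y": -1.9,"z": -1.3,"spin": 0,"gripper": 0.1},{"x": -0.1,"y": -2.7,"z": -1.9,"spin": 0,"gripper": 0.1},{"x": -0.1,"y": -3.4,"z": -2.6,"spin": 0,"gripper": 0.1}])

```text
time_s: 15.8
tool_pos: [523.7, 5.1, 268.1]
tcp_rot: [[0.999, -0.053, 0.004], [-0.053, -0.999, -0.001], [0.004, 0.001, -1.0]]
force: [0.5, -7.7, 7.4]
width: 0.198
grasp_force: 30.0
```

Request:
arm_command(deltas=[{"x": 0,"y": -0.9,"z": -0.8,"spin": 0,"gripper": 0.1},{"x": -0.1,"y": -1.7,"z": -1.6,"spin": 0,"gripper": 0.1},{"x": -0.1,"y": -2.4,"z": -2.5,"spin": 0,"gripper": 0.1},{"x": -0.1,"y": -3.1,"z": -3.3,"spin": 0,"gripper": 0.1}])

```text
time_s: 16.13
tool_pos: [522.2, -24.7, 233.9]
tcp_rot: [[0.999, -0.052, 0.002], [-0.052, -0.999, -0.001], [0.003, 0.0, -1.0]]
force: [1.1, -3.4, 0.8]
width: 0.189
grasp_force: 30.0
```

Request:
arm_command(deltas=[{"x": 0,"y": -0.7,"z": -0.9,"spin": 0,"gripper": 0.1},{"x": 0,"y": -1.3,"z": -1.9,"spin": 0,"gripper": 0.1},{"x": 0,"y": -1.9,"z": -2.9,"spin": 0,"gripper": 0.1},{"x": -0.1,"y": -2.4,"z": -3.9,"spin": 0,"gripper": 0.1}])

```text
time_s: 16.47
tool_pos: [521.1, -48.0, 193.7]
tcp_rot: [[0.999, -0.051, 0.002], [-0.051, -0.999, -0.001], [0.002, 0.001, -1.0]]
force: [4.7, -4.8, 0.5]
width: 0.197
grasp_force: 30.0
```

Request:
arm_command(deltas=[{"x": 0,"y": -0.4,"z": -1.0,"spin": 0,"gripper": 0.1},{"x": 0,"y": -0.8,"z": -2.0,"spin": 0,"gripper": 0.1},{"x": 0,"y": -1.1,"z": -2.9,"spin": 0,"gripper": 0.1},{"x": 0,"y": -1.3,"z": -3.5,"spin": 0,"gripper": 0.1},{"x": 0,"y": -1.3,"z": -3.8,"spin": 0,"gripper": 0.1}])

```text
time_s: 16.88
tool_pos: [520.5, -61.9, 155.1]
tcp_rot: [[0.999, -0.052, 0.0], [-0.052, -0.999, -0.003], [0.0, 0.003, -1.0]]
force: [2.3, -7.4, 0.4]
width: 0.194
grasp_force: 30.1
```

Request:
arm_command(deltas=[{"x": 0,"y": -0.1,"z": -0.2,"spin": 0,"gripper": 0.1},{"x": 0,"y": -0.2,"z": -0.4,"spin": 0,"gripper": 0.1},{"x": 0,"y": -0.2,"z": -0.5,"spin": 0,"gripper": 0.1},{"x": 0,"y": -0.2,"z": -0.5,"spin": 0,"gripper": 0.1}])

```text
time_s: 17.22
tool_pos: [520.4, -63.1, 150.4]
tcp_rot: [[0.999, -0.051, 0.0], [-0.051, -0.999, -0.002], [0.0, 0.002, -1.0]]
force: [3.2, -5.8, -2.2]
width: 0.191
grasp_force: 30.1
```

Request:
arm_command(deltas=[{"x": 0,"y": 0,"z": -0.2,"spin": 0,"gripper": 0.1},{"x": 0,"y": 0,"z": -0.3,"spin": 0,"gripper": 0.1},{"x": 0,"y": 0,"z": -0.3,"spin": 0,"gripper": 0.1},{"x": 0,"y": 0,"z": -0.3,"spin": 0,"gripper": 0.1}])

```text
time_s: 17.55
tool_pos: [520.5, -63.4, 149.0]
tcp_rot: [[0.999, -0.051, -0.0], [-0.051, -0.999, -0.001], [0.0, 0.001, -1.0]]
force: [-2.3, -6.4, 7.5]
width: 0.196
grasp_force: 30.1
```

On its feet (upward reaction). I'll open, retreat and check.

Request:
arm_command(deltas=[{"x": 0,"y": 0,"z": 0,"spin": 0,"gripper": 0.3},{"x": 0,"y": 0,"z": 0,"spin": 0,"gripper": 0.5},{"x": 0,"y": 0,"z": 0,"spin": 0,"gripper": 0.5},{"x": 0,"y": 0,"z": 0,"spin": 0,"gripper": 0.5},{"x": 0,"y": 0,"z": 0,"spin": 0,"gripper": 0.5}])

```text
time_s: 17.97
tool_pos: [520.1, -61.0, 148.0]
tcp_rot: [[0.999, -0.05, -0.001], [-0.05, -0.999, 0.001], [-0.001, -0.0, -1.0]]
force: [0.2, 0.4, 0.1]
width: 0.466
grasp_force: 0.0
```

Request:
arm_command(deltas=[{"x": 0,"y": 0,"z": 2,"spin": 0,"gripper": 0.5},{"x": 0,"y": 0,"z": 5,"spin": 0,"gripper": 0.5},{"x": 0,"y": 0,"z": 9,"spin": 0,"gripper": 0.5},{"x": 0,"y": 0,"z": 13,"spin": 0,"gripper": 0.5},{"x": 0,"y": -2,"z": 15,"spin": 0,"gripper": 0.5}])

```text
time_s: 18.38
tool_pos: [522.4, -77.4, 302.8]
tcp_rot: [[0.999, -0.043, 0.005], [-0.043, -0.999, 0.003], [0.005, -0.004, -1.0]]
force: [1.7, 1.0, -0.3]
width: 0.5
grasp_force: 0.0
```

Request:
arm_command(deltas=[{"x": 0,"y": -4,"z": 0,"spin": 0,"gripper": 0.5},{"x": 0,"y": -8,"z": 0,"spin": 0,"gripper": 0.5},{"x": 0,"y": -10,"z": 0,"spin": 0,"gripper": 0.5},{"x": 0,"y": -10,"z": 0,"spin": 0,"gripper": 0.5},{"x": 0,"y": -10,"z": 0,"spin": 0,"gripper": 0.5}])

```text
time_s: 18.8
tool_pos: [520.1, -182.8, 298.3]
tcp_rot: [[0.999, -0.054, -0.0], [-0.054, -0.999, 0.0], [-0.001, -0.0, -1.0]]
force: [-0.3, 0.1, -0.5]
width: 0.5
grasp_force: 0.0
```

Run:
```python
from h import *
p,d=optics.capture("top"); save("t6.png",p)
for t in ["stray_center","cut_a_center","cut_b_center","cut_c_center","bin","tape","tin","jar"]:
    for o in regions_of("top",t)[:3]:
        v,u=np.nonzero(o["pixels"]); R=world("top",d,u,v); print(t,round(o["p"],2),np.round(o["bbox"]),np.percentile(R,[2,50,98],axis=0).round().tolist())
uu,vv=[a.ravel() for a in np.meshgrid(np.arange(640),np.arange(400))]
k=d[vv,uu]>0;Q=world("top",d,uu,vv);C=p[vv,uu][k].astype(int)
F=Q[(C[:,1]>C[:,0]+12)&(C[:,1]>C[:,2])&(abs(Q[:,0]-530)<50)&(Q[:,1]>15)&(Q[:,1]<185)&(Q[:,2]>100)&(Q[:,2]<180)]
print("floor slope dz/dy",np.polyfit(F[:,1],F[:,2],1))
cv2.imwrite("pics/c6.png",cv2.resize(cv2.imread("pics/t6.png")[120:290,100:420],None,fx=2.5,fy=2.5))
```

```text
stray_center 0.51 [469. 250.  12.  13.] [[403.0, -471.0, -0.0], [418.0, -461.0, 35.0], [431.0, -446.0, 38.0]]
cut_a_center 0.65 [182. 170.  19.  23.] [[595.0, 296.0, 12.0], [619.0, 321.0, 32.0], [647.0, 348.0, 37.0]]
cut_b_center 0.82 [282. 274.  18.  20.] [[323.0, 16.0, 9.0], [343.0, 38.0, 23.0], [362.0, 60.0, 33.0]]
cut_b_center 0.42 [190. 212.  10.  20.] [[489.0, 268.0, 8.0], [511.0, 283.0, 67.0], [532.0, 308.0, 72.0]]
cut_c_center 0.69 [175. 206.  12.  30.] [[484.0, 333.0, 9.0], [521.0, 341.0, 30.0], [560.0, 356.0, 35.0]]
cut_c_center 0.45 [260. 200. 141.  86.] [[446.0, -68.0, 133.0], [531.0, 113.0, 141.0], [613.0, 233.0, 201.0]]
bin 0.61 [197. 197.   2.   6.] [[538.0, 278.0, 39.0], [544.0, 283.0, 41.0], [549.0, 287.0, 44.0]]
bin 0.56 [165. 200. 105.  97.] [[421.0, 246.0, 4.0], [537.0, 404.0, 9.0], [654.0, 463.0, 102.0]]
jar 0.68 [392. 134.  23.  23.] [[708.0, -277.0, 21.0], [728.0, -254.0, 62.0], [753.0, -233.0, 66.0]]
floor slope dz/dy [9.84173891e-04 1.39967549e+02]
```

View pics/c6.png

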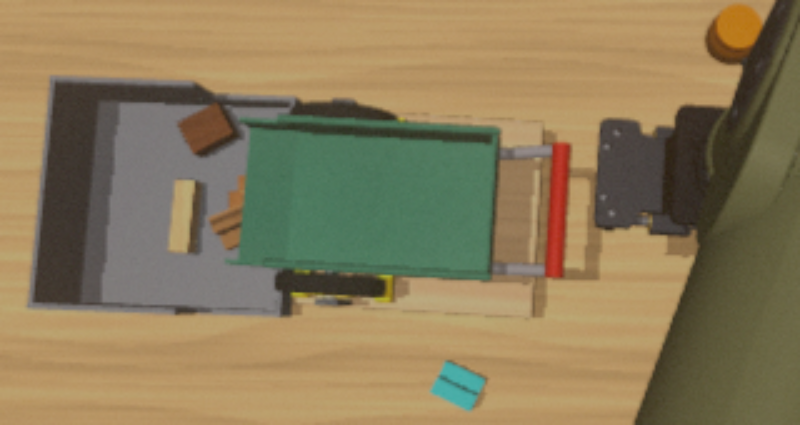

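```bash
python3 -c "
from rig import r
print(r.sign_off())"
```

```text
the job is handed in; nothing more can be done
None
```

I put the stray in the skip and tipped all four offcuts into the bin. The skip is back down level and empty. I kept the arm clear of the tape, tin and jar throughout. The job is handed in, and no verdict came back.

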